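# Put the washed lids back on the storage jars

### The arm

A 6-joint arm with a two-finger parallel gripper is mounted at the origin on a cart in front of the work surface, level with it; the furniture and walls round the work are solid. World frame = base frame: x ahead of the robot, y to its left, z up, the work surface at z = 0. Lengths are in mm, angles in rad, forces in N, time in s.
With the tool pointing down it reaches from about 300 to 775 mm from the base axis. Payload 14.6 kg.
Tool frame: the origin (TCP) lies at the very end of the fingers, on their centre line; the grasp point (between the pads) lies 19 mm behind it (grip_point_offset is the distance from the TCP to the grasp point, in mm); z points along the fingers, y is the line along which they close (so a half turn about z gives the same grasp; the last joint's range is limited). The gripper opens to 94 mm and grips with 3 to 60 N. Pads are 16 mm wide; open, the fingers measure 119 mm over their backs; the gripper's body (75 mm by 177 mm) begins 78 mm behind the grasp point.
Start: joints at [1.241, 0.3, 1.521, -0, 1.321, -0.067], TCP at [142.88, 531.107, 205.446] pointing down, gripper open.
Joint ranges: [-3.03, 3.03], [-0.79, 2.21], [0.23, 2.52], [-1.04, 4.18], [0, 3.07], [-2.55, 2.55]. Speed limits (rad/s): [2.22, 2.22, 2.57, 3.14, 3.14, 3.14].

### API

Orientations are given as [roll, pitch, yaw] about the fixed x, y, z axes, in that order (R = Rz(yaw) Ry(pitch) Rx(roll)).
In Python, from cell import read_state, camera, camera_info, sign_off, grip_point_offset gives the robot as it stands.
- The arm moves only by the shell command python3 -m handwheel 'ROWS' [FORCE]. ROWS is text: rows parted by semicolons, each of 5 numbers parted by spaces: the shift along the world's x, y, z in units of 40 mm (1.0 is 40 mm), then the turn about the world's z in units of 5 degrees (1.0 is 5 degrees), then the closure, from 0 (fully open) to 1 (shut). In form: dx dy dz yaw gripper; .... A call has 1 to 12 rows; each row shifts and turns the commanded pose from where the row before left it; what a row does not reach is not made up. A row lasts 1/12 s, in which the tool goes at most 41.7 mm and 7.16 degrees, less where a joint would pass 70% of its speed; a pose out of reach is approached as far as the arm can. A call is refused whole if a number of a shift passes 1 or a number of a turn 1, either way. A call with a gripper value outside its range is refused whole. The fingers move at their own pace and stop on an object; FORCE is the grip in N (left out, the last holds). Time passes only in rows, so rows that do not move let the fingers close. It gives the time, the measured TCP pose, the force, the opening and the grip force at its end, in the units of the state.
- read_state(): the state, without advancing time (a new reading comes with each control period).
- camera(name): name is "side" or "top"; returns (picture, depth): 384x512x3 uint8, red, green, blue; 384x512 float32, mm along the optical axis (not along the pixel's ray), 0 where there is no reading.
- camera_info(name): a dict with "intrinsics" (3x3 intrinsics, pixels), "k1" (the pictures are not rectified: a ray, as slopes to the right and down, at radius r is drawn at 1 + k1 r^2 times it, then the intrinsics apply), "world_from_camera" (4x4, takes a point from camera to world coordinates). Camera axes: x right, y down, z forward; pixel columns grow to the right and rows downward; lengths in mm; the calibration is good to about 2 mm. A picture is of the moment at which its call begins. camera_info takes no time and is no camera call.
- sign_off(): hands the job in; it is judged then, once.
The state is a dict: "clock": time; "joints": joint angles; "qd": joint speeds; "effort": joint torques, N m; "eef_pos": TCP position; "eef_rot": TCP orientation; "wrist_force": force on the tool from outside, world axes, zero at the start; "moment": the same for the moment, N m; "finger_gap": finger opening in mm; "finger_force": force on a finger pad.
Only numpy, scipy, OpenCV 4.12 (cv2) and the standard library are available. Lean on these libraries where they do the work, as an engineer would, in place of code of your own. Each camera call takes 0.05 s, during which the arm holds its last target. There are 200 camera calls.

### The job

The four wooden lids of the storage jars have been washed and stacked in a pile. Take the pile apart and close every open jar with the lid that belongs to it, the largest lid on the largest jar and so on down by size, each right way up with its plug in the mouth and its disc flat on the rim. Leave the jars standing upright on the worktop.

Things in the scene. Friction and masses are not known exactly. Their poses are not given: they have to be found in the camera images.
- lid_xl_center (a point): centre, half-way up, of the largest of four round, loose, plain light-wood lids that start in one stack (at the start it lies lowest, on the worktop, perhaps a few mm off its centre). The lid is a flat disc 66 mm across and 10 mm thick with a plug 46 mm across and 8 mm long, chamfered at its foot, under its middle: 18 mm high in all, this point 9 mm above the foot of the plug. z points up out of the disc's flat top. Take it by the edge of the disc.
- lid_l_center (a point): centre, half-way up, of the second largest of four round, loose, plain light-wood lids that start in one stack (at the start it lies on the largest lid, perhaps a few mm off its centre). The lid is a flat disc 55 mm across and 10 mm thick with a plug 35 mm across and 8 mm long, chamfered at its foot, under its middle: 18 mm high in all, this point 9 mm above the foot of the plug. z points up out of the disc's flat top. Take it by the edge of the disc.
- lid_m_center (a point): centre, half-way up, of the second smallest of four round, loose, plain light-wood lids that start in one stack (at the start it lies on the second largest lid, perhaps a few mm off its centre). The lid is a flat disc 45 mm across and 10 mm thick with a plug 25 mm across and 8 mm long, chamfered at its foot, under its middle: 18 mm high in all, this point 9 mm above the foot of the plug. z points up out of the disc's flat top. Take it by the edge of the disc.
- lid_s_center (a point): centre, half-way up, of the smallest of four round, loose, plain light-wood lids that start in one stack (at the start it lies on top of the stack, perhaps a few mm off its centre). The lid is a flat disc 36 mm across and 10 mm thick with a plug 16 mm across and 8 mm long, chamfered at its foot, under its middle: 18 mm high in all, this point 9 mm above the foot of the plug. z points up out of the disc's flat top. Take it by the edge of the disc.
- mouth_xl (a point): centre of the open mouth, at the level of the rim, of the largest of four loose white stoneware jars: body 84 mm across, 112 mm tall standing on the worktop, rim 52 mm across inside and 60 mm outside, on a straight neck 16 mm high above sloping shoulders. z points up. The largest lid, 66 mm across, belongs here: its disc then rests flat on the rim, its plug inside with 3 mm of play all round, its centre 1 mm above this point.
- mouth_l (a point): centre of the open mouth, at the level of the rim, of the second largest of four loose white stoneware jars: body 70 mm across, 94 mm tall standing on the worktop, rim 41 mm across inside and 49 mm outside, on a straight neck 16 mm high above sloping shoulders. z points up. The second largest lid, 55 mm across, belongs here: its disc then rests flat on the rim, its plug inside with 3 mm of play all round, its centre 1 mm above this point.
- mouth_m (a point): centre of the open mouth, at the level of the rim, of the second smallest of four loose white stoneware jars: body 58 mm across, 78 mm tall standing on the worktop, rim 31 mm across inside and 39 mm outside, on a straight neck 16 mm high above sloping shoulders. z points up. The second smallest lid, 45 mm across, belongs here: its disc then rests flat on the rim, its plug inside with 3 mm of play all round, its centre 1 mm above this point.
- mouth_s (a point): centre of the open mouth, at the level of the rim, of the smallest of four loose white stoneware jars: body 48 mm across, 64 mm tall standing on the worktop, rim 22 mm across inside and 30 mm outside, on a straight neck 16 mm high above sloping shoulders. z points up. The smallest lid, 36 mm across, belongs here: its disc then rests flat on the rim, its plug inside with 3 mm of play all round, its centre 1 mm above this point.
Mind the look-alikes: they are no part of the job. What is shaped like the part that bears lid_l_center but red is not meant.

How it is judged:
By the outcome, as a careful person would: the job done as asked, in the order asked, and still so for the second after the job is handed in, with the robot touching nothing.
It also fails if it takes over 112 s, if anything falls off the work surface, if the arm or the gripper's body presses on something with over 40 N, if the wrist force passes 120 N, or if a joint passes its speed limit or range.

## Working session

There is one attempt and no reset: what is moved stays moved. The work goes in short steps, Python scripts to look and compute and a shell command to move; the robot and the scene stay as the last step left them, time stands still between calls to the robot, and variables do not carry over. Pictures are saved under pics/ and viewed, at most 14 in all, crops included, and the job is handed in when it is done.

```bash
mkdir -p pics; cat > h.py <<'E'
import numpy as np, cv2
from cell import *
def snap(n,f=None):
    im,d=camera(n)
    if f: cv2.imwrite('pics/'+f,im[:,:,::-1])
    np.savez('last_'+n,im=im,d=d)
    return im,d
def load(n):
    z=np.load('last_'+n+'.npz');return z['im'],z['d']
def ray(n,uv):
    c=camera_info(n);K=np.array(c['intrinsics']);k=c['k1'];T=np.array(c['world_from_camera'])
    p=(np.atleast_2d(uv).astype(float)-K[:2,2])/[K[0,0],K[1,1]]
    q=p.copy()
    for _ in range(20): q=p/(1+k*(q**2).sum(1,keepdims=True))
    dc=np.c_[q,np.ones(len(q))]
    return T[:3,3],dc@T[:3,:3].T
def plane(n,uv,z):
    o,d=ray(n,uv);return o+d*((z-o[2])/d[:,2])[:,None]
def cloud(n,d):
    v,u=np.mgrid[:d.shape[0],:d.shape[1]];o,r=ray(n,np.c_[u.ravel(),v.ravel()])
    return (o+r*d.ravel()[:,None]).reshape(d.shape+(3,))
E
python3 - <<'E'
from h import *
for n in('top','side'):
    snap(n,n+'0.png');c=camera_info(n);print(n,np.round(c['world_from_camera'],2),c['intrinsics'],c['k1'])
print(read_state(),grip_point_offset)
E
```

```text
top [[-3.00000e-02 -9.90000e-01  1.50000e-01  3.40260e+02]
 [-1.00000e+00  3.00000e-02  1.00000e-02  1.21900e+01]
 [-1.00000e-02 -1.50000e-01 -9.90000e-01  1.13506e+03]
 [ 0.00000e+00  0.00000e+00  0.00000e+00  1.00000e+00]] [[429.27193465   0.         255.26855809]
 [  0.         429.27193465 189.30339982]
 [  0.           0.           1.        ]] -0.07798139862021768
side [[ 9.7000e-01 -1.4000e-01  2.2000e-01  2.8229e+02]
 [-2.6000e-01 -5.2000e-01  8.1000e-01 -6.9181e+02]
 [ 0.0000e+00 -8.4000e-01 -5.4000e-01  5.5400e+02]
 [ 0.0000e+00  0.0000e+00  0.0000e+00  1.0000e+00]] [[348.96024747   0.         250.34832651]
 [  0.         348.96024747 188.04323323]
 [  0.           0.           1.        ]] -0.009409147801405575
{'clock': 0.1, 'joints': array([ 1.24138086e+00,  3.00417551e-01,  1.52149659e+00,  3.21143987e-05,
        1.32070547e+00, -6.66051572e-02]), 'qd': array([ 0.00024001, -0.00072247, -0.00190267, -0.00014463,  0.00100946,
       -0.00093492]), 'effort': array([ 3.76363823e-03, -5.32637179e+01, -3.53291559e+01,  7.10628228e-02,
        2.34658172e-02, -5.48757200e-06]), 'eef_pos': array([142.81106762, 530.89980041, 204.9514479 ]), 'eef_rot': array([-3.14057005e+00, -9.93878577e-05,  2.87877433e+00]), 'wrist_force': array([-0.58336737, -0.37355716,  0.09184626]), 'moment': array([ 0.0382051 ,  0.01889969, -0.00774211]), 'finger_force': 0.0, 'finger_gap': 94.36051392333529} 18.8
```

View pics/top0.png

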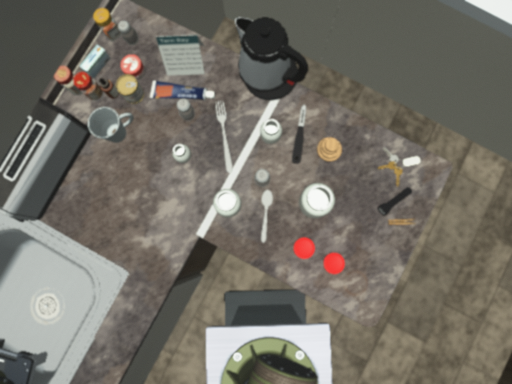

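View pics/side0.png

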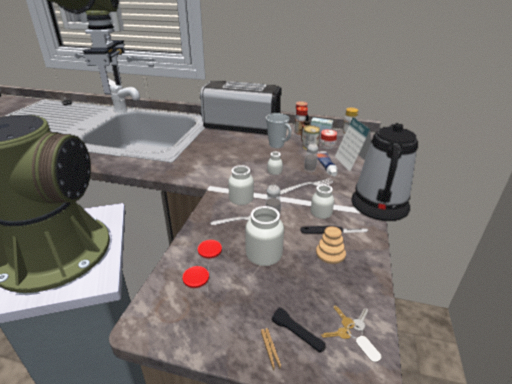

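The top view shows the stack at (330,149) and the jars XL (318,199), L (227,202), M (271,129) and S (180,152). The red look-alikes are at (304,247) and (334,263). The side view agrees.

```bash
cat > m.py <<'E'
from h import *
J={'xl':((318,199),112,60,22),'l':((227,202),94,49,18),'m':((271,129),78,39,16),'s':((180,152),64,30,14)}
im,d=load('top');P=cloud('top',d)
v,u=np.mgrid[:384,:512]
def fit(p):
    (c,r)=cv2.minEnclosingCircle(p.astype(np.float32));A=np.c_[2*p,np.ones(len(p))]
    s=np.linalg.lstsq(A,(p**2).sum(1),rcond=None)[0];return np.round(c,1),round(r,1),np.round(s[:2],1)
def jars():
  for k,((a,b),h,D,w) in J.items():
    m=(np.hypot(u-a,v-b)<w)&(abs(P[...,2]-h)<6)
    q=P[m];print(k,m.sum(),'z',np.round(np.median(q[:,2]),1),'depth',fit(q[:,:2]),'rayplane',fit(plane('top',np.c_[u[m],v[m]],h)[:,:2]))
    # colour: bright blob on rim plane
if __name__=='__main__':
  jars()
  m=np.hypot(u-330,v-149)<16
  for lo,hi,h,n in((63,80,72,'s'),(46,62,54,'m'),(28,45,36,'l'),(9,27,18,'xl')):
    k=m&(P[...,2]>lo)&(P[...,2]<hi)
    q=plane('top',np.c_[u[k],v[k]],h)
    if k.sum()>3: print(n,k.sum(),np.round(np.median(P[k][:,2]),1),fit(q[:,:2]),fit(P[k][:,:2]))
  c=im[110:240,160:360,::-1];cv2.imwrite('pics/crop0.png',cv2.resize(c,None,fx=4,fy=4,interpolation=cv2.INTER_CUBIC))
E
python3 m.py
```

```text
xl 135 z 111.1 depth (array([ 465.1, -134.4]), 30.2, array([ 465.5, -134.1])) rayplane (array([ 464.8, -134.1]), 30.4, array([ 465.4, -134. ]))
l 104 z 92.9 depth (array([468.1,  93.5]), 24.4, array([467.9,  93.3])) rayplane (array([467.6,  93.4]), 24.5, array([467.8,  93.3]))
m 82 z 77.3 depth (array([657.3, -24.5]), 20.0, array([657. , -24.8])) rayplane (array([656.4, -25.1]), 19.9, array([656.6, -24.8]))
s 62 z 63.5 depth (array([607.4, 214.3]), 15.4, array([607. , 214.7])) rayplane (array([606.5, 214.6]), 15.6, array([606.8, 214.6]))
s 144 70.5 (array([ 605.6, -177.5]), 17.6, array([ 605.6, -176.7])) (array([ 606.4, -177.4]), 17.7, array([ 606. , -176.9]))
m 78 53.3 (array([ 607.8, -176.1]), 22.7, array([ 608.2, -177. ])) (array([ 608.4, -176.5]), 22.3, array([ 608.5, -177.3]))
l 100 35.3 (array([ 605.9, -178. ]), 27.2, array([ 607.4, -177.9])) (array([ 606.9, -178.6]), 27.1, array([ 607.9, -178.1]))
xl 128 17.0 (array([ 606.3, -179.6]), 32.7, array([ 607.3, -179.6])) (array([ 607.1, -179.9]), 32.5, array([ 607.7, -179.8]))
```

View pics/crop0.png

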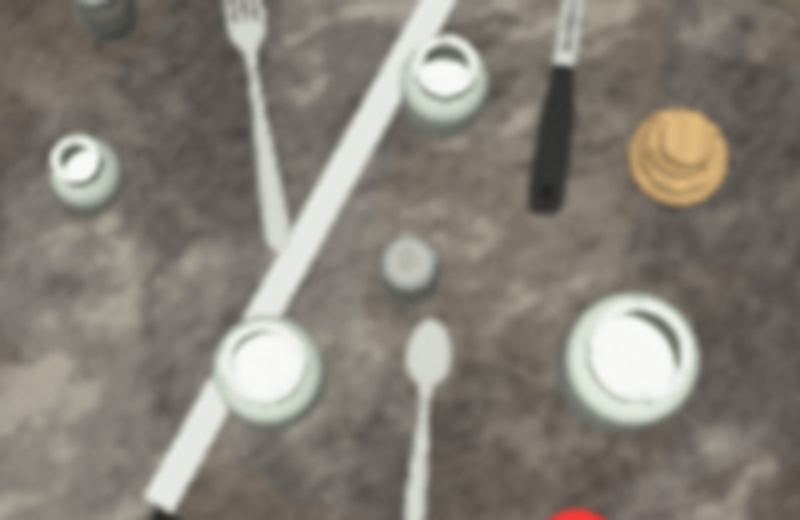

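The jar rims and lids fit the given radii and heights. The kettle is near jar M, so I'll turn the tool until its closing axis lies along y. First move goes over the stack.

```bash
python3 -m handwheel '.48 -.735 0 .25 0;.48 -.735 0 .25 0;.48 -.735 0 .25 0;.48 -.735 0 .25 0;.48 -.735 0 .25 0;.48 -.735 0 .25 0;.48 -.735 0 .25 0;.48 -.735 0 .25 0;.48 -.735 0 .25 0;.48 -.735 0 .25 0;.48 -.735 0 .25 0;.48 -.735 0 .25 0' 10
python3 -m handwheel '.48 -.735 0 0 0;.48 -.735 0 0 0;.48 -.735 0 0 0;.48 -.735 0 0 0;.48 -.735 0 0 0;.48 -.735 0 0 0;.48 -.735 -.1 0 0;.48 -.735 -.1 0 0;.48 -.735 -.1 0 0;.48 -.735 -.1 0 0;.48 -.735 -.1 0 0;.48 -.735 -.1 0 0'
python3 -m handwheel '0 0 0 0 0;0 0 0 0 0;0 0 0 0 0;0 0 0 0 0'
```

```text
clock: 1.1
eef_pos: [373.8, 176.7, 205.4]
eef_rot: [3.142, -0.0, -3.141]
wrist_force: [0.0, 0.9, -0.3]
finger_gap: 94.0
finger_force: 0.0
clock: 2.1
eef_pos: [604.2, -176.1, 180.8]
eef_rot: [3.141, -0.001, 3.14]
wrist_force: [-0.1, 0.3, -0.3]
finger_gap: 94.2
finger_force: 0.0
clock: 2.43
eef_pos: [603.4, -173.5, 181.8]
eef_rot: [3.142, 0.0, 3.141]
wrist_force: [-0.0, 0.3, 0.3]
finger_gap: 93.8
finger_force: 0.0
```

```bash
python3 -m handwheel '.06 -.065 -.8 0 0;0 0 -.8 0 0;0 0 -.8 0 0;0 0 -.5 0 0;0 0 -.21 0 0;0 0 0 0 0;0 0 0 0 0' 10
python3 -m handwheel '0 0 0 0 1;0 0 0 0 1;0 0 0 0 1;0 0 0 0 1;0 0 0 0 1;0 0 0 0 1;0 0 0 0 1;0 0 0 0 1;0 0 0 0 1;0 0 0 0 1;0 0 0 0 1;0 0 0 0 1'
```

```text
clock: 3.02
eef_pos: [606.6, -176.8, 58.5]
eef_rot: [-3.141, 0.001, 3.141]
wrist_force: [-0.6, 0.8, 0.0]
finger_gap: 93.8
finger_force: 0.0
clock: 4.02
eef_pos: [606.1, -177.1, 57.0]
eef_rot: [3.142, -0.0, 3.141]
wrist_force: [-0.2, 0.3, 0.8]
finger_gap: 35.7
finger_force: 10.0
```

```bash
python3 -m handwheel '0 0 .4 0 1;0 0 .7 0 1;0 0 .7 0 1;0 .5 0 0 1;0 .8 0 0 1;0 .8 0 0 1;0 .8 0 0 1;0 .8 0 0 1;0 .8 0 0 1;0 .8 0 0 1;0 .8 0 0 1;0 .8 0 0 1' 
python3 -m handwheel '0 .8 0 0 1;0 .8 0 0 1;0 .6 -.2 0 1;.02 .4 -.2 0 1;0 .09 -.1 0 1;0 0 0 0 1;0 0 0 0 1;0 0 0 0 1'
python3 - <<'E'
from h import *
im,d=snap('side');s=im[100:230,190:390];snap('top','top1.png')
cv2.imwrite('pics/s1.png',cv2.resize(s[:,:,::-1],None,fx=4,fy=4,interpolation=cv2.INTER_CUBIC))
E
```

```text
clock: 5.02
eef_pos: [605.9, 100.5, 129.2]
eef_rot: [3.142, 0.0, 3.141]
wrist_force: [0.2, -0.3, 0.3]
finger_gap: 35.5
finger_force: 10.0
clock: 5.68
eef_pos: [607.2, 205.1, 109.4]
eef_rot: [-3.141, 0.0, 3.139]
wrist_force: [0.0, -0.4, 0.0]
finger_gap: 35.8
finger_force: 10.0
```

View pics/s1.png

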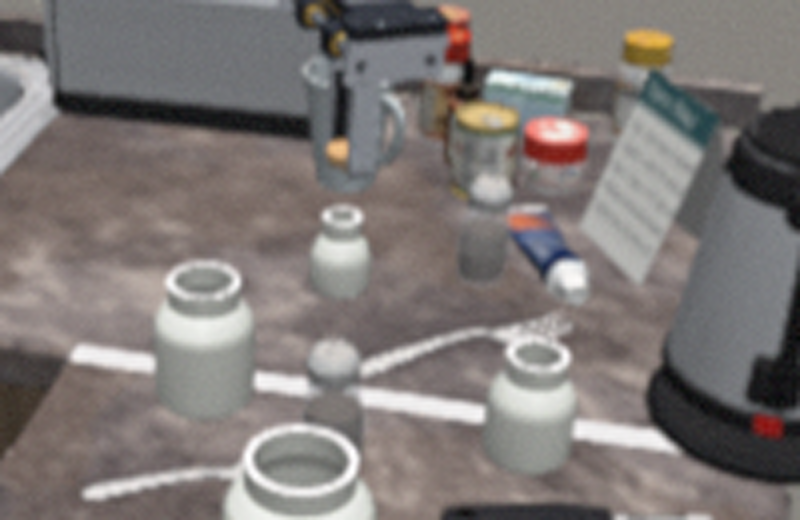

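View pics/top1.png

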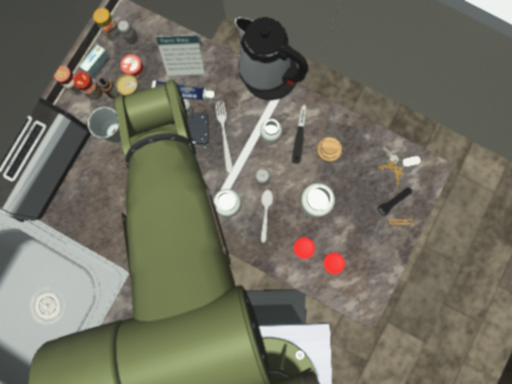

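The lid is held flat above jar S, but about 9 mm short in y. I'll correct that and lower it in slow steps, watching the force.

```bash
python3 -m handwheel '0 .235 0 0 1;0 0 -.4 0 1;0 0 -.4 0 1;0 0 -.15 0 1;0 0 -.05 0 1;0 0 -.05 0 1;0 0 -.05 0 1;0 0 -.05 0 1;0 0 0 0 1;0 0 0 0 1;0 0 0 0 1'
```

```text
clock: 6.7
eef_pos: [607.0, 215.9, 63.4]
eef_rot: [3.141, 0.0, 3.141]
wrist_force: [0.2, 0.2, 0.2]
finger_gap: 35.6
finger_force: 10.0
```

```bash
python3 -m handwheel '0 0 -.05 0 1;0 0 -.03 0 1;0 0 0 0 1;0 0 0 0 1;0 0 0 0 1'
```

```text
clock: 7.12
eef_pos: [606.9, 215.9, 59.8]
eef_rot: [-3.142, -0.0, 3.141]
wrist_force: [-0.8, -0.3, 0.1]
finger_gap: 35.4
finger_force: 10.0
```

```bash
python3 -m handwheel '0 0 0 0 .3;0 0 0 0 .2;0 0 0 0 .1;0 0 0 0 0;0 0 0 0 0;0 0 0 0 0;0 0 .3 0 0;0 0 .7 0 0;0 -.8 .6 0 0;0 -.8 0 0 0;0 -.8 0 0 0;0 -.8 0 0 0'
python3 -m handwheel '0 -.8 0 0 0;0 -.8 0 0 0;0 -.8 0 0 0;0 -.8 0 0 0;0 0 0 0 0;0 0 0 0 0'
cat > chk.py <<'E'
import m
from h import *
im,d=snap('top');P=cloud('top',d);v,u=m.v,m.u
for n,(a,b),h,w in (('lid_s',(180,152),74,14),('lid_m',(271,129),88,17),('lid_l',(227,202),104,19),('lid_xl',(318,199),122,24),('st_m',(330,149),54,16),('st_l',(330,149),36,16),('st_xl',(330,149),18,18)):
    k=(np.hypot(u-a,v-b)<w)&(abs(P[...,2]-h)<7)
    if k.sum()>8: print(n,k.sum(),'z',np.round(np.percentile(P[k][:,2],[10,50,90]),1),m.fit(plane('top',np.c_[u[k],v[k]],h)[:,:2]))
E
python3 chk.py
```

```text
clock: 8.12
eef_pos: [606.9, 86.7, 125.4]
eef_rot: [3.141, 0.002, 3.141]
wrist_force: [-0.6, -0.1, -0.0]
finger_gap: 93.7
finger_force: 0.0
clock: 8.62
eef_pos: [607.0, -41.3, 124.7]
eef_rot: [-3.142, 0.001, 3.138]
wrist_force: [-0.1, 0.9, 0.1]
finger_gap: 94.0
finger_force: 0.0
lid_s 155 z [70.1 73.1 75.9] (array([606.1, 215.8]), 18.2, array([606.4, 215.7]))
st_m 217 z [49.7 52.6 55.3] (array([ 607.8, -175.4]), 22.6, array([ 608. , -175.4]))
st_l 100 z [32.4 35.4 38.6] (array([ 605.9, -178. ]), 27.2, array([ 607.4, -177.9]))
st_xl 117 z [14.3 17.4 20.4] (array([ 606.6, -179.6]), 32.5, array([ 607.6, -179.8]))
```

Lid S is seated flat (top at z 73, off by 1 mm), and the camera agrees with the arm in y. Next is lid M.

```bash
python3 -m handwheel '.03 -.8 0 0 0;0 -.8 0 0 0;0 -.8 0 0 0;0 -.6 0 0 0;0 -.385 -.2 0 0;0 0 -.5 0 0;0 0 -.6 0 0;0 0 -.5 0 0;0 0 -.32 0 0;0 0 0 0 0;0 0 0 0 0' 10
python3 -m handwheel '0 0 0 0 1;0 0 0 0 1;0 0 0 0 1;0 0 0 0 1;0 0 0 0 1;0 0 0 0 1;0 0 0 0 1;0 0 0 0 1;0 0 0 0 1;0 0 0 0 1;0 0 0 0 1'
```

```text
clock: 9.58
eef_pos: [608.3, -174.6, 39.0]
eef_rot: [3.141, -0.001, 3.142]
wrist_force: [0.7, 0.1, 0.3]
finger_gap: 93.9
finger_force: 0.0
clock: 10.5
eef_pos: [608.1, -175.5, 39.1]
eef_rot: [-3.142, 0.0, 3.141]
wrist_force: [0.2, 0.6, 0.2]
finger_gap: 44.7
finger_force: 10.0
```

```bash
python3 -m handwheel '0 0 .4 0 1;0 0 .6 0 1;0 0 .6 0 1;.243 .753 0 0 1;.243 .753 0 0 1;.243 .753 0 0 1;.243 .753 0 0 1;.243 .753 0 0 1;0 0 0 0 1;0 0 0 0 1;0 0 -.3 0 1;0 0 -.2 0 1'
python3 -m handwheel '0 0 -.05 0 1;0 0 -.05 0 1;0 0 -.05 0 1;0 0 0 0 1;0 0 0 0 1'
```

```text
clock: 11.5
eef_pos: [656.3, -26.0, 81.8]
eef_rot: [-3.141, -0.0, 3.14]
wrist_force: [-0.3, -0.9, -0.8]
finger_gap: 44.5
finger_force: 10.0
clock: 11.92
eef_pos: [656.7, -25.1, 77.2]
eef_rot: [-3.142, 0.0, 3.14]
wrist_force: [0.1, -0.2, 0.2]
finger_gap: 44.8
finger_force: 10.0
```

```bash
python3 -m handwheel '0 0 -.05 0 1;0 0 -.035 0 1;0 0 0 0 1;0 0 0 0 .3;0 0 0 0 .2;0 0 0 0 .1;0 0 0 0 0;0 0 0 0 0;0 0 0 0 0;0 0 .3 0 0;0 0 .7 0 0;0 0 0 0 0'
python3 chk.py
```

```text
clock: 12.92
eef_pos: [658.6, -25.1, 119.6]
eef_rot: [-3.141, 0.007, 3.141]
wrist_force: [0.0, 0.3, 1.5]
finger_gap: 94.1
finger_force: 0.0
lid_s 153 z [70.4 72.9 75.3] (array([606.1, 215.8]), 18.2, array([606.4, 215.8]))
st_l 311 z [31.8 34.9 37.7] (array([ 606.3, -178.3]), 27.1, array([ 606.7, -177.9]))
st_xl 128 z [13.8 17.1 20.2] (array([ 607. , -179.7]), 33.3, array([ 607.8, -179.8]))
```

```bash
python3 -c "
from cell import *
s=read_state();print(s['eef_pos'],s['wrist_force'],s['joints'])"; python3 -m handwheel '0 0 0 0 0;0 0 0 0 0'
```

```text
[658.09733837 -24.99940905 117.45678428] [ 0.19515061  0.37002388 -0.78247925] [-9.35767630e-02  6.13697300e-01  1.27786103e+00  1.07204339e-05
  1.24456683e+00 -1.66344201e+00]
clock: 13.13
eef_pos: [656.4, -24.8, 113.3]
eef_rot: [3.141, -0.001, 3.141]
wrist_force: [-0.3, 0.3, -0.5]
finger_gap: 94.1
finger_force: 0.0
```

```bash
python3 -m handwheel '-.251 -.766 0 0 0;-.251 -.766 0 0 0;-.251 -.766 0 0 0;-.251 -.766 0 0 0;-.251 -.766 0 0 0;0 0 -.6 0 0;0 0 -.7 0 0;0 0 -.6 0 0;0 0 -.415 0 0;0 0 0 0 0;0 0 0 0 0;0 0 0 0 0' 10
python3 -m handwheel '0 0 0 0 1;0 0 0 0 1;0 0 0 0 1;0 0 0 0 1;0 0 0 0 1;0 0 0 0 1;0 0 0 0 1;0 0 0 0 1;0 0 0 0 1'
```

```text
clock: 14.13
eef_pos: [607.0, -178.2, 22.1]
eef_rot: [-3.141, 0.001, 3.141]
wrist_force: [0.9, 0.7, 0.7]
finger_gap: 94.2
finger_force: 0.0
clock: 14.88
eef_pos: [606.5, -178.1, 21.1]
eef_rot: [-3.142, 0.0, 3.141]
wrist_force: [-0.4, -0.1, 1.1]
finger_gap: 54.6
finger_force: 10.0
```

```bash
python3 -m handwheel '0 0 .4 0 1;0 0 .7 0 1;0 0 .7 0 1;0 0 .5 0 1;-.347 .678 .3 0 1;-.347 .678 0 0 1;-.347 .678 0 0 1;-.347 .678 0 0 1;-.347 .678 0 0 1;-.347 .678 0 0 1;-.347 .678 0 0 1;-.347 .678 0 0 1'
python3 -m handwheel '-.347 .678 0 0 1;-.347 .678 0 0 1;0 0 0 0 1;0 0 -.3 0 1;0 0 -.2 0 1;0 0 -.15 0 1;0 0 -.05 0 1;0 0 -.05 0 1;0 0 -.05 0 1;0 0 0 0 1;0 0 0 0 1'
python3 chk.py
```

```text
clock: 15.88
eef_pos: [494.5, 40.0, 125.1]
eef_rot: [3.142, 0.0, 3.14]
wrist_force: [0.0, -0.4, -0.1]
finger_gap: 54.6
finger_force: 10.0
clock: 16.8
eef_pos: [467.8, 93.0, 93.2]
eef_rot: [3.142, 0.0, 3.14]
wrist_force: [-0.2, -0.3, -0.1]
finger_gap: 54.7
finger_force: 10.0
lid_s 156 z [69.9 72.9 76. ] (array([606. , 215.8]), 18.3, array([606.3, 215.6]))
lid_m 238 z [83.9 86.9 89.5] (array([655.9, -24.9]), 22.7, array([656. , -24.9]))
lid_xl 10 z [115.2 115.8 116.2] (array([ 464.1, -133.6]), 28.6, array([ 464.5, -133. ]))
st_xl 441 z [13.7 16.6 19.3] (array([ 607.1, -180.1]), 33.2, array([ 607. , -179.2]))
```

```bash
python3 -m handwheel '0 0 -.05 0 1;0 0 -.04 0 1;0 0 0 0 1;0 0 0 0 .3;0 0 0 0 .2;0 0 0 0 .1;0 0 0 0 0;0 0 0 0 0;0 0 .3 0 0;0 0 .6 0 0;.348 -.682 0 0 0;.348 -.682 0 0 0'
python3 -m handwheel '.348 -.682 0 0 0;.348 -.682 0 0 0;.348 -.682 0 0 0;.348 -.682 0 0 0;.348 -.682 0 0 0;.348 -.682 0 0 0;.348 -.682 0 0 0;.348 -.682 0 0 0;0 0 -.6 0 0;0 0 -.7 0 0;0 0 0 0 0;0 0 0 0 0'
```

```text
clock: 17.85
eef_pos: [496.3, 38.6, 126.9]
eef_rot: [3.142, 0.003, -3.14]
wrist_force: [0.4, 0.9, 0.8]
finger_gap: 93.7
finger_force: 0.0
clock: 18.85
eef_pos: [606.3, -179.4, 72.7]
eef_rot: [3.141, -0.003, 3.141]
wrist_force: [-0.6, 0.7, 1.4]
finger_gap: 94.0
finger_force: 0.0
```

```bash
python3 -m handwheel '0 0 -.6 0 0;0 0 -.6 0 0;0 0 -.35 0 0;0 0 -.175 0 0;0 0 0 0 0;0 0 0 0 0;0 0 0 0 1;0 0 0 0 1;0 0 0 0 1;0 0 0 0 1;0 0 0 0 1;0 0 0 0 1' 12
python3 -m handwheel '0 0 0 0 1;0 0 0 0 1'
python3 chk.py
```

```text
clock: 19.85
eef_pos: [607.0, -179.8, 4.8]
eef_rot: [-3.141, 0.0, 3.141]
wrist_force: [-1.0, 0.2, 2.6]
finger_gap: 65.1
finger_force: 12.0
clock: 20.02
eef_pos: [607.0, -179.8, 4.8]
eef_rot: [-3.141, 0.0, 3.141]
wrist_force: [-0.5, 1.3, 5.8]
finger_gap: 65.7
finger_force: 12.0
lid_s 155 z [69.7 73.  75.4] (array([605.8, 215.7]), 18.4, array([606.2, 215.6]))
lid_m 240 z [83.8 86.8 89.5] (array([656.2, -25.2]), 22.5, array([656.2, -24.9]))
lid_l 393 z [ 99.8 102.6 105. ] (array([467.8,  92.9]), 27.2, array([467.9,  92.8]))
```

```bash
python3 -m handwheel '0 0 .4 0 1;0 0 .7 0 1;0 0 .75 0 1;0 0 .7 0 1;0 0 .7 0 1;0 0 0 0 1;-.59 .19 0 0 1;-.59 .19 0 0 1;-.59 .19 0 0 1;-.59 .19 0 0 1;-.59 .19 0 0 1;-.59 .19 0 0 1'
python3 -m handwheel '0 0 0 0 1;0 0 0 0 1;0 0 -.2 0 1;0 0 -.15 0 1;0 0 -.1 0 1;0 0 -.05 0 1;0 0 -.05 0 1;0 0 0 0 1;0 0 0 0 1'
```

```text
clock: 21.07
eef_pos: [463.9, -133.6, 133.8]
eef_rot: [3.141, -0.001, 3.141]
wrist_force: [-0.0, 0.4, -0.3]
finger_gap: 65.7
finger_force: 12.0
clock: 21.82
eef_pos: [465.4, -134.1, 112.4]
eef_rot: [3.142, -0.0, 3.141]
wrist_force: [-0.8, -0.8, 0.8]
finger_gap: 65.8
finger_force: 12.0
```

No contact force, so I'll lower it the rest of the way, release, lift and move clear.

```bash
python3 -m handwheel '0 0 -.05 0 1;0 0 -.045 0 1;0 0 0 0 1;0 0 0 0 .25;0 0 0 0 .15;0 0 0 0 .05;0 0 0 0 0;0 0 0 0 0;0 0 .3 0 0;0 0 .7 0 0;0 0 .7 0 0;0 0 .6 0 0'
python3 -m handwheel '0 -.7 0 0 0;0 -.7 0 0 0;0 -.7 0 0 0;0 -.7 0 0 0;0 -.7 0 0 0;0 -.7 0 0 0;0 -.7 0 0 0;0 -.7 0 0 0;0 0 0 0 0;0 0 0 0 0;0 0 0 0 0'
python3 chk.py; python3 - <<'E'
from h import *
im,d=snap('side');cv2.imwrite('pics/s2.png',cv2.resize(im[120:300,160:400,::-1],None,fx=3,fy=3,interpolation=cv2.INTER_CUBIC))
E
```

```text
clock: 22.82
eef_pos: [465.3, -134.1, 202.3]
eef_rot: [-3.141, 0.001, 3.141]
wrist_force: [-0.1, 0.6, -0.8]
finger_gap: 93.9
finger_force: 0.0
clock: 23.73
eef_pos: [465.2, -357.7, 200.4]
eef_rot: [3.141, -0.0, 3.14]
wrist_force: [0.5, -0.7, 0.8]
finger_gap: 93.9
finger_force: 0.0
lid_s 151 z [69.8 73.  75.2] (array([606.4, 216. ]), 17.9, array([606.6, 215.8]))
lid_m 243 z [83.2 86.6 89.8] (array([655.9, -24.9]), 22.7, array([656. , -24.9]))
lid_l 393 z [ 99.8 102.5 105.2] (array([467.9,  92.7]), 27.2, array([467.9,  92.7]))
lid_xl 591 z [117.8 120.4 123. ] (array([ 465.6, -133.9]), 32.9, array([ 465.7, -133.7]))
```

View pics/s2.png

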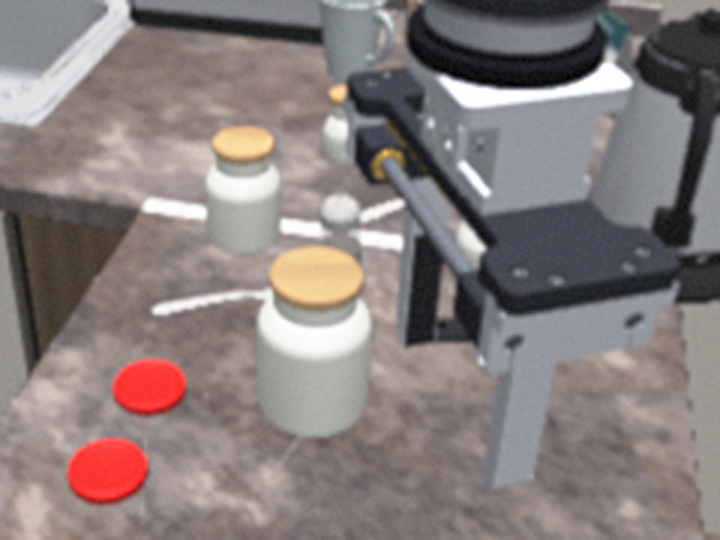

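The side view shows flat lids on XL (317,277) and L (243,143). S is partly hidden by the gripper and M is almost fully hidden. The top depth shows all four lids centred and level at the right heights, so I'm handing in.

```bash
python3 -c "
from cell import *
print(sign_off())"
```

```text
the job is handed in; nothing more can be done
None
```

All four jars are closed with their matching lids and still upright, and the job is handed in after about 24 s of robot time; the top camera shows every lid level and within about 1.5 mm of its jar's centre.

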